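# Set the gabled model houses out in the presentation tray

## Task

Gather the three gabled card houses from the cutting mat into the presentation tray: stand each one upright and centred on the white plot of its own length, lined up with the plot, with its porch on the plot's path, facing the tray's open front. Leave the two flat-roofed buildings where they stand.

Things in the scene. Friction and masses are not known exactly. Their poses are not given: they have to be found in the camera images.
- tray: Plywood presentation tray fixed to the desk, 310 mm wide (its y) by 150 mm deep (its x). Floor 5 mm thick; a rim 12 mm high and 4 mm thick along the back and both sides, none along the front. Origin on the table under the middle of the open front edge; x points from the front edge into the tray, z up.
- house_long: Loose grey card model house with a gabled (ridged) roof, the long one: main block 84 mm long (x), 44 mm wide (y), plain upright side walls 38 mm high, 45-degree roof with the ridge along x at 60 mm. A porch 12 mm deep, 20 mm wide and 23 mm high sticks out of its front (-x) end; a 9 mm square chimney rises to 69 mm near the back (+x) end. About 92 g. Origin: centre of the underside of the main block, porch not counted; z up.
- house_medium: Loose grey card model house with a gabled (ridged) roof, the medium one: main block 64 mm long (x), 44 mm wide (y), plain upright side walls 38 mm high, 45-degree roof with the ridge along x at 60 mm. A porch 12 mm deep, 20 mm wide and 23 mm high sticks out of its front (-x) end; a 9 mm square chimney rises to 69 mm near the back (+x) end. About 82 g. Origin: centre of the underside of the main block, porch not counted; z up.
- house_short: Loose grey card model house with a gabled (ridged) roof, the short one: main block 44 mm long (x), 44 mm wide (y), plain upright side walls 40 mm high, 45-degree roof with the ridge along x at 62 mm. A porch 12 mm deep, 20 mm wide and 23 mm high sticks out of its front (-x) end; a 9 mm square chimney rises to 71 mm near the back (+x) end. About 72 g. Origin: centre of the underside of the main block, porch not counted; z up.
- plot_long: White card plot for the long house, fixed on the tray floor in one of three places in a row, 95 mm apart and 75 mm back from the front edge (which plot is where varies): a plate 92 by 52 mm, 3 mm thick, with a 20 mm wide path of the same thickness running from it to the tray's open front edge. Origin: centre of the plate's underside, at z = 5 mm, so a house stands on it with its underside at z = 8 mm. x points from the path's end to the back of the tray, z up.
- plot_medium: White card plot for the medium house, fixed on the tray floor in one of three places in a row, 95 mm apart and 75 mm back from the front edge (which plot is where varies): a plate 72 by 52 mm, 3 mm thick, with a 20 mm wide path of the same thickness running from it to the tray's open front edge. Origin: centre of the plate's underside, at z = 5 mm, so a house stands on it with its underside at z = 8 mm. x points from the path's end to the back of the tray, z up.
- plot_short: White card plot for the short house, fixed on the tray floor in one of three places in a row, 95 mm apart and 75 mm back from the front edge (which plot is where varies): a plate 52 by 52 mm, 3 mm thick, with a 20 mm wide path of the same thickness running from it to the tray's open front edge. Origin: centre of the plate's underside, at z = 5 mm, so a house stands on it with its underside at z = 8 mm. x points from the path's end to the back of the tray, z up.
- flat_long: Look-alike that stays: loose grey card model building with a flat roof, low parapet and roof hatch, 84 mm long (x), 44 mm wide (y), 54 mm high (hatch 58 mm), with the same porch at its -x end. Origin: centre of the underside of the main block; z up.
- flat_medium: Look-alike that stays: loose grey card model building with a flat roof, low parapet and roof hatch, 64 mm long (x), 44 mm wide (y), 54 mm high (hatch 58 mm), with the same porch at its -x end. Origin: centre of the underside of the main block; z up.

How it is judged:
By the outcome, as a careful person would: the job done as asked, in the order asked, and still so for the second after the job is handed in, with the robot touching nothing.
It also fails if it takes over 83 s, if anything falls off the work surface, if the arm or the gripper's body presses on something with over 40 N, if the wrist force passes 120 N, or if a joint passes its speed limit or range.

## Robot

A 7-joint arm with a two-finger parallel gripper is mounted at the origin on the work surface. World frame = base frame: x ahead of the robot, y to its left, z up, the work surface at z = 0. Lengths are in m, angles in rad, forces in N, time in s.
With the tool pointing down it reaches from about 0.4 to 0.85 m from the base axis. Payload 4.5 kg.
Tool frame: the origin (TCP) lies at the very end of the fingers, on their centre line; the grasp point (between the pads) lies 19 mm behind it; z points along the fingers, y is the direction in which the jaws open and shut (so a half turn about z gives the same grasp; the last joint's range is limited). The gripper opens to 85 mm and grips with 20 to 120 N. Pads are 22 mm wide; open, the fingers measure 114 mm over their backs; the gripper's body (76 mm by 85 mm) begins 54 mm behind the grasp point. The pads swing forward as they close: fully open they stand 13 mm farther back than shut.
Start: joints at [-1.248, 0.689, -0.195, 1.565, 0.157, 0.902, -0.215], TCP at [0.178, 0.599, 0.231] pointing down, gripper open.
Joint ranges: [-3.01, 3.01], [-0.46, 2.08], [-1.47, 1.51], [0.13, 2.56], [-1, 4.14], [0.04, 2.09], [-2.66, 2.66]. Speed limits (rad/s): [2.57, 2.57, 3.14, 3.14, 3.14, 3.14, 3.14].

## Interface

Orientations are given as a unit quaternion [w, x, y, z].
In Python, from bench import telemetry, grab_frame, camera_info, workorder gives the robot as it stands. The module is installed in compiled form; this text tells all that it offers.
- The arm moves only by the tool servo_tool, never from a script. Its argument "plan" is a list of rows, each a list of 3 entries, a list of its own where there are three numbers: the opening, from 0 (shut) to 1 (fully open), then the shift along the world's x, y, z in mm, then the turn about the world's z in rad. A call has 1 to 20 rows; each row shifts and turns the commanded pose from where the row before left it; what a row does not reach is not made up. A row lasts 1/12 s, in which the tool goes at most 41.7 mm and 7.16 degrees, less where a joint would pass 70% of its speed; a pose out of reach is approached as far as the arm can. A call is refused whole if a number of a shift passes 41.7 or a number of a turn 0.125, either way. A call with a gripper value outside its range is refused whole. The fingers move at their own pace and stop on an object; "newtons" is the grip in N (left out, the last holds). Time passes only in rows, so rows that do not move let the fingers close. It gives the time, the measured TCP pose, the force and the opening at its end, in the units of the state.
- telemetry.get_obs(): the state, without advancing time (a new reading comes with each control period).
- grab_frame(name): name is "scene" or "top" or "wrist"; returns (picture, depth): 420x560x3 uint8, red, green, blue; 420x560 float32, m along the optical axis (not along the pixel's ray), 0 where there is no reading.
- camera_info(name): a dict with "mtx" (3x3 intrinsics, pixels), "D" ([k1, k2, p1, p2, k3] as OpenCV has them; the pictures are not rectified), "origin" and "attitude" of the camera in the world. Camera axes: x right, y down, z forward; pixel columns grow to the right and rows downward; lengths in m; the calibration is good to about 2 mm. A picture is of the moment at which its call begins: read the wrist's pose just before it. camera_info takes no time and is no camera call; for the wrist camera it gives the pose at the moment of the call.
- workorder.hand_in(): hands the job in, once; it reports no verdict.
The state is a dict: "t": time; "joints": joint angles; "joint_vel": joint speeds; "joint_efforts": joint torques, N m; "tcp_pos": TCP position; "tool_rot": TCP orientation; "ft_force": force on the tool from outside, world axes, zero at the start; "torque": the same for the moment, N m; "width": opening from 0.0 (shut) to 1.0 (fully open).
Only numpy, scipy, OpenCV 4.12 (cv2) and the standard library are available. Lean on these libraries where they do the work, as an engineer would, in place of code of your own. Each camera call takes 0.05 s, during which the arm holds its last target.

## Working session

There is one attempt and no reset: what is moved stays moved. The work goes in short steps, Python scripts to look and compute and a tool call to move; the robot and the scene stay as the last step left them, time stands still between calls to the robot, and variables do not carry over. Pictures are saved under pics/ and viewed, and the job is handed in when it is done.

Besides the shell and the picture viewer there is one more tool, called after "Emit:" by a JSON object that holds its "op" and its "data", one argument or row to a line. servo_tool: Moves the arm, as the interface text tells. Its arguments: {"type":"object","properties":{"plan":{"type":"array","items":{"type":"array"}},"newtons":{"type":"number"}},"required":["plan"]}

```bash
mkdir -p pics; cat > h.py <<'E'
import numpy as np, cv2
from bench import telemetry, grab_frame, camera_info, workorder
E
python3 - <<'E'
from h import *
print(telemetry.get_obs())
for n in ("top","scene"):
    i=camera_info(n); print(n,i)
    p,d=grab_frame(n); np.savez(f"pics/{n}0.npz",p=p,d=d)
    cv2.imwrite(f"pics/{n}0.png",p[:,:,::-1])
E
```

```text
{'t': 0.0, 'joints': array([-1.24821211,  0.69000465, -0.19450023,  1.56635368,  0.15732235,
        0.90250248, -0.21510891]), 'joint_vel': array([-7.63614010e-04, -3.73337955e-04, -7.56095383e-05,  1.70662254e-03,
        5.06509154e-04, -1.73705601e-03,  2.39143677e-03]), 'joint_efforts': array([ 3.83707368e-05, -5.39612389e+01, -1.26646813e+00, -1.58542442e+01,
        9.10881237e-03,  9.33360803e-03,  4.58650121e-06]), 'tcp_pos': array([0.17786728, 0.59847215, 0.23046824]), 'tool_rot': array([-5.46953852e-05,  1.43851275e-01,  9.89598874e-01, -9.35790095e-04]), 'ft_force': array([-0.27796382,  0.04371284,  0.07947452]), 'torque': array([-0.04630174,  0.00490082,  0.03211303]), 'width': 1.0032408389559502}
top {'mtx': array([[432.05956547,   0.        , 276.81274782],
       [  0.        , 432.05956547, 208.62744647],
       [  0.        ,   0.        ,   1.        ]]), 'D': array([-0.09562171,  0.        ,  0.        ,  0.        ,  0.        ]), 'origin': array([ 0.35070643, -0.02525615,  0.91224505]), 'attitude': array([ 0.07483686, -0.66266887,  0.73999003, -0.08765943])}
scene {'mtx': array([[484.01871816,   0.        , 286.36643529],
       [  0.        , 484.01871816, 213.54244895],
       [  0.        ,   0.        ,   1.        ]]), 'D': array([-0.06377698,  0.        ,  0.        ,  0.        ,  0.        ]), 'origin': array([ 1.1079904 , -0.57284613,  0.54218937]), 'attitude': array([-0.44485984,  0.80862688,  0.33226629, -0.19447727])}
```

View pics/top0.png

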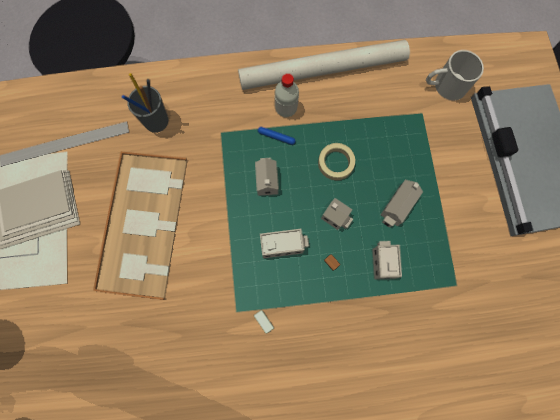

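View pics/scene0.png

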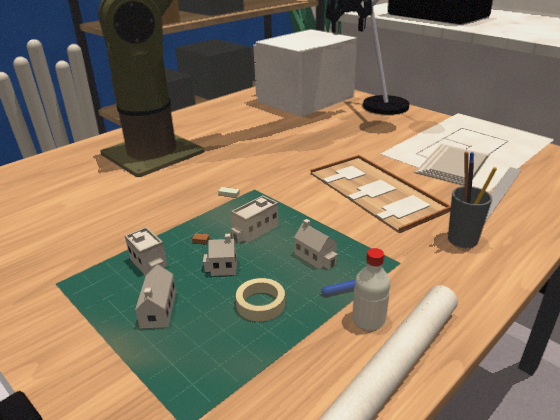

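The top view shows the tray at left, with plots at about (150,180), (150,222) and (145,266). The gabled houses are near (403,202), (266,177) and (338,213), and the flat ones near (284,243) and (388,260). Next I'll measure them from the depth images.

```bash
cat >> h.py <<'E'
from scipy.spatial.transform import Rotation as R
def cloud(info,d):
    H,W=d.shape; u,v=np.meshgrid(np.arange(W),np.arange(H))
    pts=np.stack([u,v],-1).reshape(-1,1,2).astype(np.float64)
    n=cv2.undistortPoints(pts,info['mtx'],info['D']).reshape(-1,2)
    z=d.reshape(-1); P=np.c_[n*z[:,None],z]
    q=info['attitude']; r=R.from_quat([q[1],q[2],q[3],q[0]])
    P=r.apply(P)+info['origin']; P[z==0]=np.nan
    return P.reshape(H,W,3)
def ortho(P,p,x0,x1,y0,y1,s):
    # image: up = +x, left=+y ; s = m/pixel
    H=int((x1-x0)/s);W=int((y1-y0)/s)
    col=np.zeros((H,W,3),np.uint8); hz=np.full((H,W),-1.0)
    Q=P.reshape(-1,3); C=p.reshape(-1,3); ok=np.isfinite(Q[:,0])
    Q=Q[ok];C=C[ok]
    o=np.argsort(Q[:,2]);Q=Q[o];C=C[o]
    i=((x1-Q[:,0])/s).astype(int);j=((y1-Q[:,1])/s).astype(int)
    m=(i>=0)&(i<H)&(j>=0)&(j<W)
    col[i[m],j[m]]=C[m]; hz[i[m],j[m]]=Q[m,2]
    return col,hz
E
python3 - <<'E'
from h import *
for n in("top","scene"):
    z=np.load(f"pics/{n}0.npz"); P=cloud(camera_info(n),z['d']); p=z['p']
    print(n,np.nanmin(P.reshape(-1,3),0),np.nanmax(P.reshape(-1,3),0))
    for uv in ([(60,330),(200,180),(350,330),(240,150),(430,280),(150,180),(150,222),(142,267),(403,202),(266,177),(338,213),(284,243),(388,260)] if n=="top" else [(250,330),(120,230),(200,180),(380,190)]):
        print(uv,P[uv[1],uv[0]].round(4))
E
```

```text
top [ 0.04851564 -1.56296598 -0.76718221] [1.91751238 1.14168997 0.18848569]
(60, 330) [3.533e-01 4.266e-01 2.000e-04]
(200, 180) [0.6457 0.1073 0.0023]
(350, 330) [ 0.2921 -0.175   0.0008]
(240, 150) [ 0.7073  0.0134 -0.0014]
(430, 280) [ 0.3731 -0.3593  0.0016]
(150, 180) [0.6564 0.2166 0.0078]
(150, 222) [0.5623 0.2209 0.0064]
(142, 267) [0.467  0.2418 0.0092]
(403, 202) [ 0.5351 -0.3115  0.0592]
(266, 177) [ 0.6179 -0.0372  0.0616]
(338, 213) [ 0.5272 -0.1746  0.0581]
(284, 243) [ 0.4797 -0.0589  0.0483]
(388, 260) [ 0.422  -0.2639  0.0468]
scene [-1.31688649 -0.58074312 -0.76132094] [1.05159586 1.88743073 0.39874949]
(250, 330) [ 6.823e-01 -2.443e-01  4.000e-04]
(120, 230) [ 0.2821 -0.2479  0.0012]
(200, 180) [ 0.2263 -0.0056  0.0022]
(380, 190) [0.574  0.2384 0.0089]
```

```bash
cat >> h.py <<'E'
from scipy.optimize import least_squares
def sdf_house(Q,L,wall=.038):
    x,y,z=Q.T
    ridge=wall+.022
    main=np.max([np.abs(x)-L/2,np.abs(y)-.022,-z,(np.abs(y)+z-ridge)/np.sqrt(2)],0)
    porch=np.max([np.abs(x+L/2+.006)-.006,np.abs(y)-.010,-z,z-.023],0)
    return np.minimum(main,porch)   # chimney removed by robust loss
def to_local(Q,th):
    x,y,a=th; c,s=np.cos(a),np.sin(a); d=Q-[x,y,0]
    return np.c_[c*d[:,0]+s*d[:,1],-s*d[:,0]+c*d[:,1],d[:,2]]
def fit_house(Q,L,wall,x0,z0=0.,rad=.075):
    best=None
    Q=Q[np.isfinite(Q[:,0])]
    Q=Q[(np.hypot(Q[:,0]-x0[0],Q[:,1]-x0[1])<rad)&(Q[:,2]>z0+.006)&(Q[:,2]<z0+.085)]
    if len(Q)>3000: Q=Q[::len(Q)//3000]
    for a in np.arange(0,2*np.pi,np.pi/8):
        f=lambda t: sdf_house(to_local(Q-[0,0,z0+t[3]],t[:3]),L,wall)*1000
        r=least_squares(f,[x0[0],x0[1],a,0],loss='soft_l1',f_scale=1.5,x_scale=[.01,.01,.2,.003])
        if best is None or r.cost<best.cost: best=r
    t=best.x.copy(); t[2]=(t[2]+np.pi)%(2*np.pi)-np.pi
    return t,best.cost/len(Q),np.median(np.abs(best.fun)),len(Q)
E
python3 - <<'E'
from h import *
C={}
for n in("top","scene"):
    z=np.load(f"pics/{n}0.npz"); C[n]=cloud(camera_info(n),z['d']).reshape(-1,3)
C['both']=np.r_[C['top'],C['scene']]
for guess in ([.535,-.31],[.618,-.037],[.527,-.175]):
  for name,L,w in(("long",.084,.038),("med",.064,.038),("short",.044,.040)):
    for n in ('top','scene','both') :
      t,c,m,k=fit_house(C[n],L,w,guess)
      if n!='both' or 1: print(guess,name,n,(t[:2]*1000).round(1),t[2].round(3),(t[3]*1000).round(1),'cost',c.round(3),m.round(2),k)
# plots
z=np.load("pics/top0.npz"); p=z['p'].astype(int); i=camera_info('top')
hsv=cv2.cvtColor(z['p'],cv2.COLOR_RGB2HSV)
m=(hsv[...,1]<45)&(hsv[...,2]>150)
u,v=np.meshgrid(np.arange(560),np.arange(420))
m&=(u>95)&(u<188)&(v>155)&(v<295)
print(m.sum())
from scipy import ndimage
lab,nn=ndimage.label(m)
pts=np.stack([u,v],-1).reshape(-1,1,2).astype(float)
nrm=cv2.undistortPoints(pts,i['mtx'],i['D']).reshape(-1,2); q=i['attitude']
ray=R.from_quat([q[1],q[2],q[3],q[0]]).apply(np.c_[nrm,np.ones(len(nrm))])
o=i['origin']; W=(o+ray*((.008-o[2])/ray[:,2])[:,None])[:,:2].reshape(420,560,2)
for k in range(1,nn+1):
    s=lab==k
    if s.sum()<100: continue
    Q=W[s]; r=cv2.minAreaRect((Q*1000).astype(np.float32)); print(k,s.sum(),Q.mean(0).round(4),r)
np.savez('pics/plotmask.npz',m=m,W=W)
vis=z['p'].copy(); vis[m]=[255,0,0]
cv2.imwrite('pics/mask.png',cv2.resize(np.hstack([z['p'],vis])[150:300][:, list(range(90,195))+list(range(650,755))][:,:,::-1],None,fx=3.5,fy=3.5,interpolation=cv2.INTER_NEAREST))
E
```

```text
[0.535, -0.31] long top [ 542.7 -319.4] -0.737 2.0 cost 0.727 0.74 1064
[0.535, -0.31] long scene [ 540.8 -318.6] 2.414 2.0 cost 0.482 0.6 1817
[0.535, -0.31] long both [ 541.2 -318.6] -0.732 1.9 cost 0.64 0.7 2881
[0.535, -0.31] med top [ 537.9 -314.9] -0.742 2.0 cost 2.635 1.23 1064
[0.535, -0.31] med scene [ 547.8 -324.8] -0.731 2.1 cost 2.058 0.75 1817
[0.535, -0.31] med both [ 547.2 -323.9] -0.731 2.2 cost 3.219 1.21 2881
[0.535, -0.31] short top [ 537.4 -314.5] -0.977 1.6 cost 8.191 3.97 1064
[0.535, -0.31] short scene [ 554.7 -331.2] -0.713 1.3 cost 6.478 1.41 1817
[0.535, -0.31] short both [ 552.  -328.4] -0.663 1.3 cost 9.677 4.16 2881
[0.618, -0.037] long top [638.9 -38.1] -0.042 1.8 cost 0.9 0.59 751
[0.618, -0.037] long scene [617.2 -36.8] 3.103 2.0 cost 0.557 0.64 1325
[0.618, -0.037] long both [617.3 -37. ] 3.102 1.8 cost 1.241 0.71 2076
[0.618, -0.037] med top [629.  -37.7] 3.099 1.8 cost 0.828 0.57 751
[0.618, -0.037] med scene [627.2 -37.2] 3.105 2.0 cost 0.552 0.63 1325
[0.618, -0.037] med both [627.7 -37.4] 3.103 1.9 cost 0.708 0.71 2076
[0.618, -0.037] short top [
[... 514 characters left out ...]
2] 0.846 3.7 cost 1.48 0.97 1040
[0.527, -0.175] med both [ 537.2 -170.7] 0.838 3.4 cost 1.438 0.97 1657
[0.527, -0.175] short top [ 533.1 -176.6] 0.839 2.0 cost 1.134 0.65 617
[0.527, -0.175] short scene [ 532.  -175.5] 0.844 2.0 cost 0.97 0.83 1040
[0.527, -0.175] short both [ 532.3 -176.1] 0.835 1.7 cost 1.116 0.87 1657
2715
1 1009 [0.6541 0.2136] ((652.5838012695312, 205.9639434814453), (120.62751770019531, 50.632659912109375), 77.51856231689453)
2 923 [0.5608 0.2314] ((558.681884765625, 221.79995727539062), (110.41363525390625, 51.39578628540039), 77.3956527709961)
3 783 [0.4673 0.2485] ((464.99774169921875, 237.77894592285156), (99.61054229736328, 50.81388854980469), 77.39466857910156)
```

View pics/mask.png

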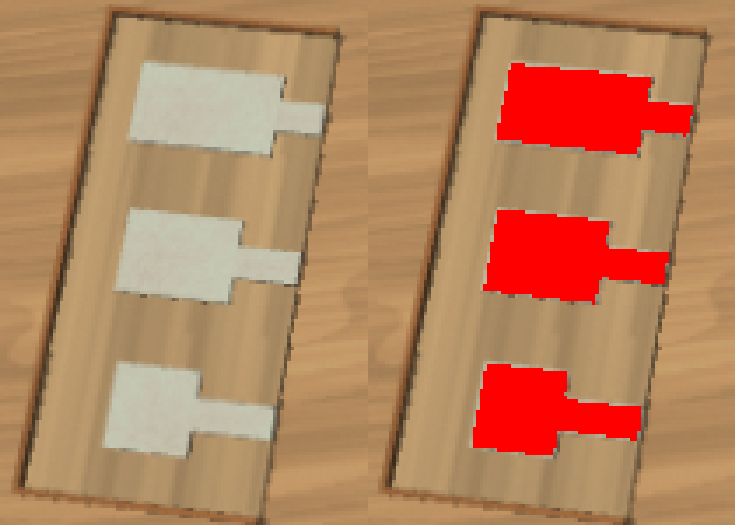

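The mask is clean. From back to front (decreasing x) the plots are long, medium and short, with their paths toward −y. Now a common fit of the row.

```bash
cat >> h.py <<'E'
def plots_fit(m,W,sel,x0=(.56,.235,1.353)):
    # W world xy at z=8mm; common centre of middle plot, yaw; spacing .095 along local y; order long,med,short at +x world
    Q=W[sel]; M=m[sel].astype(float)
    def f(t):
        L=to_local(np.c_[Q,np.zeros(len(Q))],t[:3])
        d=np.full(len(Q),9.)
        for k,ln in ((-1,.092),(0,.072),(1,.052)):
            x=L[:,0];y=L[:,1]-k*.095
            plate=np.maximum(abs(x)-ln/2,abs(y)-.026)
            path=np.max([-.075-x,x,abs(y)-.010],0)
            d=np.minimum(d,np.minimum(plate,path))
        return 1/(1+np.exp(np.clip(d/.0008,-40,40)))-M
    best=None
    for s in(1,):
        r=least_squares(f,x0,x_scale=[.01,.01,.1],diff_step=1e-4)
        best=r
    return best.x,(best.fun**2).mean()
E
python3 - <<'E'
from h import *
z=np.load('pics/plotmask.npz');m=z['m'];W=z['W']
sel=np.zeros_like(m);sel[155:295,95:188]=1
t,c=plots_fit(m,W,sel);print(t,c)
for k,n in((-1,'long'),(0,'med'),(1,'short')):
    print(n,(t[:2]+k*.095*np.array([-np.sin(t[2]),np.cos(t[2])])).round(4))
E
```

```text
[0.56300487 0.24086873 1.3514684 ] 0.006072020493902568
long [0.6557 0.2202]
med [0.563  0.2409]
short [0.4703 0.2615]
```

Emit:
{"op": "servo_tool", "data": {
  "plan": [
    [0.8,[22.5,-31.8,0],0.0125],
    [0.8,[22.5,-31.8,0],0.0125],
    [0.8,[22.5,-31.8,0],0.0125],
    [0.8,[22.5,-31.8,0],0.0125],
    [0.8,[22.5,-31.8,0],0.0125],
    [0.8,[22.5,-31.8,0],0.0125],
    [0.8,[22.5,-31.8,0],0.0125],
    [0.8,[22.5,-31.8,0],0.0125],
    [0.8,[22.5,-31.8,0],0.0125],
    [0.8,[22.5,-31.8,0],0.0125],
    [0.8,[22.5,-31.8,0],0.0125],
    [0.8,[22.5,-31.8,0],0.0125],
    [0.8,[22.5,-31.8,0],0.0125],
    [0.8,[22.5,-31.8,0],0.0125],
    [0.8,[22.5,-31.8,0],0.0125],
    [0.8,[22.5,-31.8,0],0.0125],
    [0.8,[22.5,-31.8,0],0.0125],
    [0.8,[22.5,-31.8,0],0.0125],
    [0.8,[22.5,-31.8,0],0.0125],
    [0.8,[22.5,-31.8,0],0.0125]
  ]
}}

```text
t: 1.77
tcp_pos: [0.6284, -0.0389, 0.2309]
tool_rot: [-0.0, 0.019, 1.0, 0.0]
ft_force: [0.8, 0.2, -0.6]
width: 0.8
```

```bash
cat >> h.py <<'E'
def yang(o):
    q=o['tool_rot']; a=R.from_quat([q[1],q[2],q[3],q[0]]).apply([0,1,0]); return np.arctan2(a[1],a[0])
def snap(n,name):
    i=camera_info(n); p,d=grab_frame(n); cv2.imwrite(f'pics/{name}.png',p[:,:,::-1]); return p,d,cloud(i,d)
E
python3 - <<'E'
from h import *
o=telemetry.get_obs(); print(o['tcp_pos'],yang(o),o['joints'].round(2))
p,d,P=snap('wrist','w1')
print(fit_house(P.reshape(-1,3),.064,.038,[.628,-.037]))
E
```

```text
[ 0.62841178 -0.0388789   0.2309263 ] 1.5322652086737834 [ 0.18  0.71 -0.35  1.54  0.28  0.94  1.27]
(array([ 6.29204710e-01, -3.69980997e-02,  3.10048295e+00,  2.95409106e-03]), np.float64(0.4031135466720258), np.float64(0.3191599766336219), 3465)
```

View pics/w1.png

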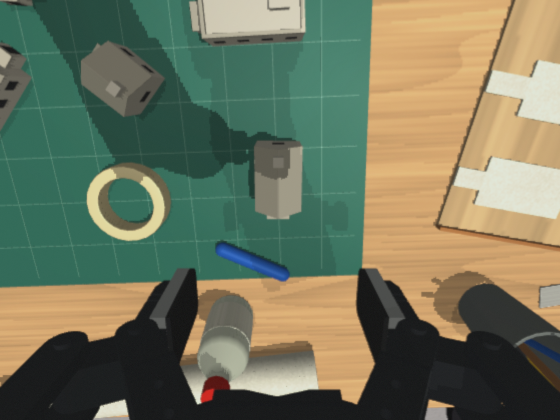

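Emit:
{"op": "servo_tool", "data": {
  "plan": [
    [0.8,[0.8,1.9,-38],0],
    [0.8,[0,0,-38],0],
    [0.8,[0,0,-38],0],
    [0.8,[0,0,-38],0],
    [0.8,[0,0,-30],0],
    [0.8,[0,0,-20],0],
    [0.8,[0,0,-14],0],
    [0.8,[0,0,-7],0],
    [0.8,[0,0,0],0],
    [0.8,[0,0,0],0]
  ],
  "newtons": 30
}}

```text
t: 2.65
tcp_pos: [0.6294, -0.0348, 0.0091]
tool_rot: [0.001, 0.019, 1.0, 0.0]
ft_force: [1.0, 0.3, 1.4]
width: 0.799
```

Emit:
{"op": "servo_tool", "data": {
  "plan": [
    [0.3,[0,0,0],0],
    [0.3,[0,0,0],0],
    [0.3,[0,0,0],0],
    [0.3,[0,0,0],0],
    [0.3,[0,0,0],0],
    [0.3,[0,0,0],0]
  ]
}}

```text
t: 3.15
tcp_pos: [0.63, -0.0351, 0.01]
tool_rot: [0.001, 0.02, 1.0, -0.0]
ft_force: [-0.6, -0.7, 7.8]
width: 0.51
```

Emit:
{"op": "servo_tool", "data": {
  "plan": [
    [0.3,[0,0,15],0],
    [0.3,[0,0,30],0],
    [0.3,[0,0,35],0],
    [0.3,[-4.8,19.6,0],-0.125],
    [0.3,[-4.8,19.6,0],-0.125],
    [0.3,[-4.8,19.6,0],-0.125],
    [0.3,[-4.8,19.6,0],-0.125],
    [0.3,[-4.8,19.6,0],-0.125],
    [0.3,[-4.8,19.6,0],-0.125],
    [0.3,[-4.8,19.6,0],-0.125],
    [0.3,[-4.8,19.6,0],-0.125],
    [0.3,[-4.8,19.6,0],-0.125],
    [0.3,[-4.8,19.6,0],-0.125],
    [0.3,[-4.8,19.6,0],-0.125],
    [0.3,[-4.8,19.6,0],-0.125],
    [0.3,[-4.8,19.6,0],-0.125],
    [0.3,[-4.8,19.6,0],-0.124],
    [0.3,[0,0,0],0],
    [0.3,[0,0,0],0]
  ]
}}

```text
t: 4.73
tcp_pos: [0.5606, 0.242, 0.0889]
tool_rot: [-0.001, 0.778, 0.628, 0.0]
ft_force: [-0.1, -0.1, -1.0]
width: 0.511
```

```bash
python3 - <<'E'
from h import *
o=telemetry.get_obs(); print(o['tcp_pos'],yang(o),o['joints'].round(2),o['ft_force'],o['width'])
p,d,P=snap('wrist','w2'); np.savez('pics/w2.npz',p=p,P=P)
snap('scene','s2')
E
```

```text
[0.56064528 0.24198681 0.08894725] -0.2118646827639171 [-0.61  0.88  0.24  1.73 -0.35  0.57 -0.37] [-0.05168729 -0.13120104 -0.98976849] 0.5112133458666425
```

View pics/w2.png

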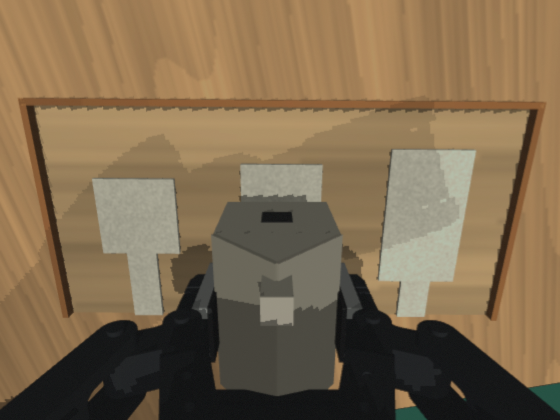

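View pics/s2.png

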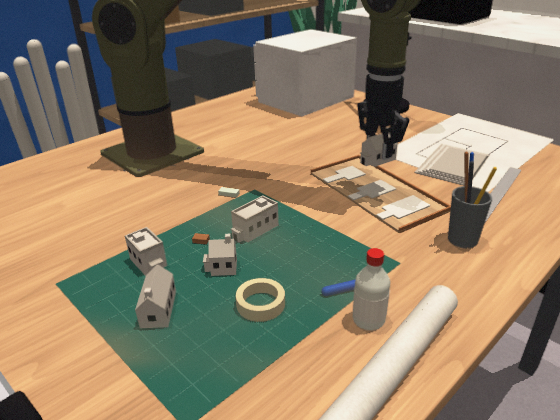

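The wrist view shows the held house at (277,300), with the medium plate's back edge at (281,165) behind it and the short and long plots on either side. I'll fit both in this one frame.

```bash
cat >> h.py <<'E'
def wrist_plots(p,i,sel_poly=None,z=.008,x0=(.563,.241,1.3515),excl=None,dbg=None):
    H,Wd=420,560
    u,v=np.meshgrid(np.arange(Wd),np.arange(H))
    n=cv2.undistortPoints(np.stack([u,v],-1).reshape(-1,1,2).astype(float),i['mtx'],i['D']).reshape(-1,2)
    q=i['attitude']; ray=R.from_quat([q[1],q[2],q[3],q[0]]).apply(np.c_[n,np.ones(len(n))]); o=i['origin']
    W=(o+ray*((z-o[2])/ray[:,2])[:,None])[:,:2].reshape(H,Wd,2)
    hsv=cv2.cvtColor(p,cv2.COLOR_RGB2HSV); m=(hsv[...,1]<60)&(hsv[...,2]>70)
    return m,W
E
python3 - <<'E'
from h import *
i=camera_info('wrist'); z=np.load('pics/w2.npz');p=z['p'];P=z['P']
m,W=wrist_plots(p,i)
L=to_local(np.c_[W.reshape(-1,2),np.zeros(420*560)],(.563,.241,1.3515)).reshape(420,560,3)
sel=(abs(L[...,0])<.062)&(abs(L[...,1])<.14)&(abs(P[...,2]-.008)<.012)
# erode around non-floor things
sel&=cv2.erode(sel.astype(np.uint8),np.ones((9,9)))>0
v=p.copy(); v[sel&m]=[255,0,0]; v[~sel]//=2; cv2.imwrite('pics/w2m.png',v[:,:,::-1])
print(plots_fit(m,W,sel,(.563,.241,1.3515)), sel.sum())
print(np.median(P[sel][:,2]), np.median(P[sel&m][:,2]))
t=fit_house(P.reshape(-1,3),.064,.038,[.5606,.242],z0=.080,rad=.06); print(t)
Q=P.reshape(-1,3)
E
```

```text
(array([0.5644779 , 0.23889817, 1.34549782]), np.float64(0.009903472802298646)) 39721
0.0071155897149770275 0.009584913937291023
(array([ 0.56522905,  0.24436502, -0.66392802,  0.04528554]), np.float64(8.871957595794816), np.float64(5.35164119960417), 3180)
```

View pics/w2m.png

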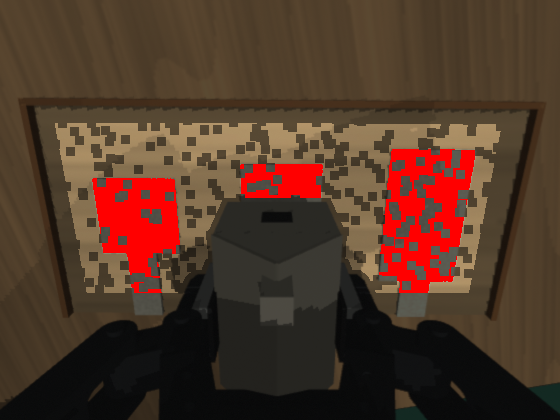

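```bash
cat >> h.py <<'E'
def held_fit(P,L,wall,x0,box,z0):
    u0,u1,v0,v1=box
    Q=P[v0:v1,u0:u1].reshape(-1,3); Q=Q[np.isfinite(Q[:,0])]; Q=Q[Q[:,2]>.035]
    if len(Q)>5000: Q=Q[::len(Q)//5000]
    f=lambda t: sdf_house(to_local(Q-[0,0,z0+t[3]],t[:3]),L,wall)*1000
    r=least_squares(f,[*x0,0],loss='soft_l1',f_scale=1.,x_scale=[.01,.01,.2,.003])
    return r.x,np.median(np.abs(r.fun)),len(Q)
E
python3 - <<'E'
from h import *
z=np.load('pics/w2.npz');P=z['P']
for b in [(216,338,204,390),(225,330,210,380)]:
    print(held_fit(P,.064,.038,[.5606,.242,1.353],b,.08))
E
```

```text
(array([0.56079498, 0.24387369, 1.35845541, 0.00180219]), np.float64(0.24627590982912417), 5518)
(array([0.56079281, 0.24385232, 1.35917246, 0.00182339]), np.float64(0.24961779251029334), 5923)
```

Emit:
{"op": "servo_tool", "data": {
  "plan": [
    [0.3,[1,-1,-20],-0.01],
    [0.3,[1,-1,-20],0],
    [0.3,[0.9,-1.3,-15],0],
    [0.3,[0,0,-8],0],
    [0.3,[0,0,-4],0],
    [0.3,[0,0,0],0],
    [0.3,[0,0,0],0]
  ]
}}

```text
t: 5.42
tcp_pos: [0.565, 0.2359, 0.0219]
tool_rot: [0.0, 0.783, 0.622, 0.0]
ft_force: [-0.6, 0.8, -0.9]
width: 0.509
```

```bash
cat >> h.py <<'E'
def look(tag,L,wall,box,plot0=(.564,.240,1.3505)):
    o=telemetry.get_obs(); print(o['tcp_pos'].round(4),round(yang(o)+np.pi/2,4),o['ft_force'].round(1),round(o['width'],3))
    i=camera_info('wrist'); p,d,P=snap('wrist',tag); np.savez(f'pics/{tag}.npz',p=p,P=P)
    m,W=wrist_plots(p,i)
    Lc=to_local(np.c_[W.reshape(-1,2),np.zeros(420*560)],plot0).reshape(420,560,3)
    sel=(abs(Lc[...,0])<.062)&(abs(Lc[...,1])<.14)&(abs(P[...,2]-.008)<.014)
    sel=cv2.morphologyEx(sel.astype(np.uint8),cv2.MORPH_CLOSE,np.ones((5,5)))
    sel=cv2.erode(sel,np.ones((9,9)))>0
    v=p.copy(); v[sel&m]=[255,0,0]; v[~sel]//=2; cv2.imwrite(f'pics/{tag}m.png',v[:,:,::-1])
    t,c=plots_fit(m,W,sel,plot0); print('plots(mid)',t.round(4),c.round(4),'whitez',np.median(P[sel&m][:,2]).round(4))
    return P,t
E
python3 - <<'E'
from h import *
P,t=look('w3',.064,.038,None)
for b in [(216,338,204,390),(225,330,210,380)]:
    print(held_fit(P,.064,.038,[.563,.240,1.353],b,.012))
p,d,P=snap('top','t3'); np.savez('pics/t3.npz',P=P,p=p)
E
```

```text
[0.565  0.2359 0.0219] 1.3434 [-0.6  0.8 -0.9] 0.509
plots(mid) [0.5632 0.2424 1.3507] 0.0117 whitez nan
(array([0.56516091, 0.23775687, 1.34207572, 0.00281961]), np.float64(0.24949141332931968), 5154)
(array([0.5651445 , 0.23775471, 1.34288678, 0.00283732]), np.float64(0.25214220087488254), 5659)
```

View pics/w3m.png

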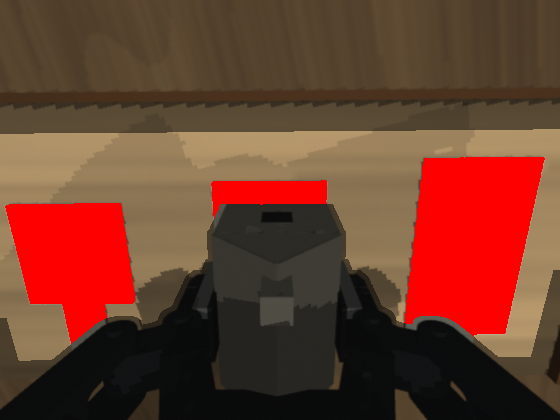

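View pics/t3.png

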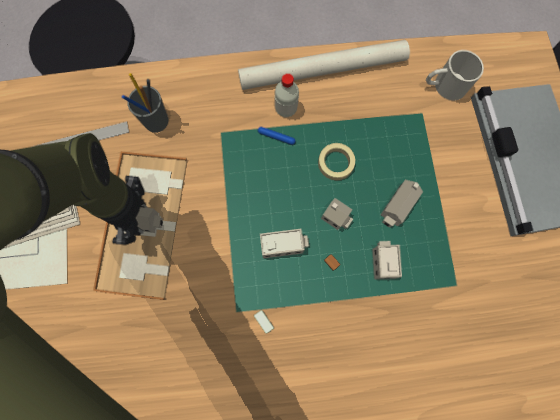

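Emit:
{"op": "servo_tool", "data": {
  "plan": [
    [0.3,[-2.1,4.4,0],0.008],
    [0.3,[0,0,0],0],
    [0.3,[0,0,0],0],
    [0.3,[0,0,0],0],
    [0.3,[0,0,0],0],
    [0.3,[0,0,0],0]
  ]
}}

```text
t: 6.02
tcp_pos: [0.5624, 0.2404, 0.0214]
tool_rot: [0.0, 0.78, 0.626, 0.0]
ft_force: [-0.0, 0.1, -0.2]
width: 0.514
```

```bash
python3 - <<'E'
from h import *
P,t=look('w4',.064,.038,None)
for b in [(225,330,210,380)]:
    print(held_fit(P,.064,.038,[.563,.240,1.353],b,.012))
E
```

```text
[0.5624 0.2404 0.0214] 1.3518 [-0.   0.1 -0.2] 0.514
plots(mid) [0.5633 0.2425 1.3504] 0.0121 whitez nan
(array([0.56253586, 0.24235845, 1.35163289, 0.00224379]), np.float64(0.24576853309689736), 5633)
```

Emit:
{"op": "servo_tool", "data": {
  "plan": [
    [0.3,[0.7,0,-2],0],
    [0.3,[0,0,-1.5],0],
    [0.3,[0,0,-1],0],
    [0.3,[0,0,0],0],
    [0.3,[0,0,0],0]
  ]
}}

```text
t: 6.48
tcp_pos: [0.5634, 0.2405, 0.018]
tool_rot: [-0.0, 0.78, 0.626, 0.0]
ft_force: [-1.9, -1.0, 9.7]
width: 0.513
```

Emit:
{"op": "servo_tool", "data": {
  "plan": [
    [0.62,[0,0,0.5],0],
    [0.62,[0,0,0],0],
    [0.7,[0,0,0],0],
    [0.7,[0,0,0],0],
    [0.7,[0,0,15],0],
    [0.7,[0,0,30],0],
    [0.7,[0,0,35],0],
    [0.7,[0,0,40],0],
    [0.7,[0,0,0],0],
    [0.7,[0,0,0],0],
    [0.7,[0,0,0],0]
  ]
}}

```text
t: 7.4
tcp_pos: [0.5626, 0.2406, 0.137]
tool_rot: [-0.0, 0.78, 0.626, -0.0]
ft_force: [-0.5, -0.9, -0.0]
width: 0.7
```

```bash
python3 - <<'E'
from h import *
P,t=look('w5',.064,.038,None)
print(fit_house(P.reshape(-1,3),.064,.038,[.563,.241],z0=.008,rad=.055))
E
```

```text
[0.5626 0.2406 0.137 ] 1.352 [-0.5 -0.9 -0. ] 0.7
plots(mid) [0.5633 0.2425 1.351 ] 0.0088 whitez nan
(array([ 0.56353882,  0.24245511, -1.79214785,  0.00283901]), np.float64(0.38405246599986653), np.float64(0.2649560886985285), 3426)
```

View pics/w5m.png

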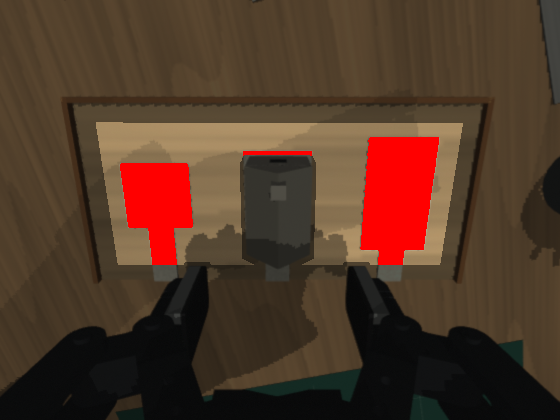

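Emit:
{"op": "servo_tool", "data": {
  "plan": [
    [0.8,[-2.2,-29.8,4],-0.0366],
    [0.8,[-2.2,-29.8,4],-0.0366],
    [0.8,[-2.2,-29.8,4],-0.0366],
    [0.8,[-2.2,-29.8,4],-0.0366],
    [0.8,[-2.2,-29.8,4],-0.0366],
    [0.8,[-2.2,-29.8,4],-0.0366],
    [0.8,[-2.2,-29.8,4],-0.0366],
    [0.8,[-2.2,-29.8,4],-0.0366],
    [0.8,[-2.2,-29.8,4],-0.0366],
    [0.8,[-2.2,-29.8,4],-0.0366],
    [0.8,[-2.2,-29.8,4],-0.0366],
    [0.8,[-2.2,-29.8,4],-0.0366],
    [0.8,[-2.2,-29.8,4],-0.0366],
    [0.8,[-2.2,-29.8,4],-0.0366],
    [0.8,[0,0,0],0],
    [0.8,[0,0,0],0],
    [0.8,[0,0,0],0],
    [0.8,[0,0,0],0]
  ]
}}

```text
t: 8.95
tcp_pos: [0.532, -0.1746, 0.1922]
tool_rot: [-0.001, 0.913, 0.409, -0.001]
ft_force: [0.1, 1.1, -0.3]
width: 0.799
```

```bash
python3 - <<'E'
from h import *
o=telemetry.get_obs(); print(o['tcp_pos'],yang(o),o['joints'].round(2),abs(o['joint_vel']).max())
p,d,P=snap('wrist','w6')
print(fit_house(P.reshape(-1,3),.044,.040,[.532,-.176],rad=.055))
print(fit_house(P.reshape(-1,3),.084,.038,[.542,-.319],rad=.065))
E
```

```text
[ 0.5320369  -0.17464829  0.19220001] -0.728834914106688 [ 0.02  0.68  0.36  1.82 -0.35  0.7  -0.14] 0.010354349412358455
(array([ 0.53353911, -0.17486158,  0.83892244,  0.00287625]), np.float64(0.4709773177132235), np.float64(0.272327609414099), 3298)
(array([ 0.54227745, -0.31806303, -0.73775324,  0.00294575]), np.float64(0.4839906022835984), np.float64(0.33740280513469867), 4118)
```

View pics/w6.png

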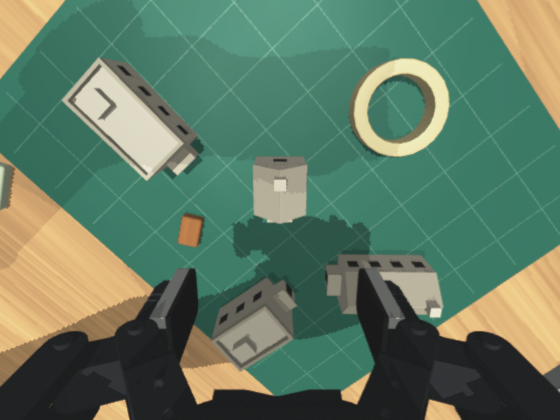

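Emit:
{"op": "servo_tool", "data": {
  "plan": [
    [0.8,[1,-0.9,-36],-0.003],
    [0.8,[0,0,-38],0],
    [0.8,[0,0,-38],0],
    [0.8,[0,0,-30],0],
    [0.8,[0,0,-20],0],
    [0.8,[0,0,-12],0],
    [0.8,[0,0,-6],0],
    [0.8,[0,0,0],0],
    [0.8,[0,0,0],0],
    [0.3,[0,0,0],0],
    [0.3,[0,0,0],0],
    [0.3,[0,0,0],0],
    [0.3,[0,0,0],0],
    [0.3,[0,0,0],0],
    [0.3,[0,0,0],0]
  ]
}}

```text
t: 10.25
tcp_pos: [0.5343, -0.1778, 0.0147]
tool_rot: [0.001, 0.914, 0.406, 0.001]
ft_force: [-0.6, 1.6, 7.0]
width: 0.508
```

Emit:
{"op": "servo_tool", "data": {
  "plan": [
    [0.3,[0,0,20],0],
    [0.3,[0,0,40],0],
    [0.3,[0,0,40],0],
    [0.3,[-4.25,29.25,0],0.0342],
    [0.3,[-4.25,29.25,0],0.0342],
    [0.3,[-4.25,29.25,0],0.0342],
    [0.3,[-4.25,29.25,0],0.0342],
    [0.3,[-4.25,29.25,0],0.0342],
    [0.3,[-4.25,29.25,0],0.0342],
    [0.3,[-4.25,29.25,0],0.0342],
    [0.3,[-4.25,29.25,0],0.0342],
    [0.3,[-4.25,29.25,0],0.0342],
    [0.3,[-4.25,29.25,0],0.0342],
    [0.3,[-4.25,29.25,0],0.0342],
    [0.3,[-4.25,29.25,0],0.0342],
    [0.3,[-4.25,29.25,0],0.0342],
    [0.3,[-4.25,29.25,0],0.0342],
    [0.3,[-4.25,29.25,0],0.0342]
  ]
}}

```text
t: 11.75
tcp_pos: [0.4692, 0.2627, 0.1138]
tool_rot: [0.0, 0.78, 0.625, 0.0]
ft_force: [0.1, -0.2, -1.9]
width: 0.511
```

Emit:
{"op": "servo_tool", "data": {
  "plan": [
    [0.3,[0,0,-20],0],
    [0.3,[0,0,-30],0],
    [0.3,[0,0,-25],0],
    [0.3,[0,0,-10],0],
    [0.3,[0,0,0],0],
    [0.3,[0,0,0],0],
    [0.3,[0,0,0],0],
    [0.3,[0,0,0],0]
  ]
}}

```text
t: 12.42
tcp_pos: [0.4706, 0.2615, 0.0298]
tool_rot: [0.0, 0.781, 0.625, 0.001]
ft_force: [-0.4, 0.0, 0.1]
width: 0.511
```

```bash
python3 - <<'E'
from h import *
P,t=look('w7',0,0,None)
print(t[:2]+.095*np.array([-np.sin(t[2]),np.cos(t[2])]))
for b in [(225,330,210,360)]:
    print(held_fit(P,.044,.040,[.4706,.262,1.351],b,.012))
E
```

```text
[0.4706 0.2615 0.0298] 1.3491 [-0.4  0.   0.1] 0.511
plots(mid) [0.5629 0.2424 1.3471] 0.008 whitez nan
[0.47026398 0.26342966]
(array([0.47066603, 0.26335757, 1.34855468, 0.00602416]), np.float64(0.2728936175940312), 6566)
```

View pics/w7m.png

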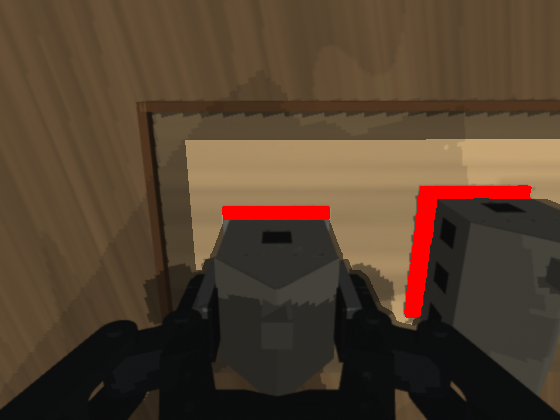

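Emit:
{"op": "servo_tool", "data": {
  "plan": [
    [0.3,[-0.2,0,-4],0.0015],
    [0.3,[0,0,-2],0],
    [0.3,[0,0,-1],0],
    [0.3,[0,0,-0.5],0],
    [0.3,[0,0,0],0],
    [0.3,[0,0,0],0]
  ]
}}

```text
t: 12.97
tcp_pos: [0.4696, 0.2614, 0.0227]
tool_rot: [-0.0, 0.78, 0.625, 0.001]
ft_force: [-3.0, -0.5, 17.4]
width: 0.507
```

Emit:
{"op": "servo_tool", "data": {
  "plan": [
    [0.3,[0.2,0,0.8],0],
    [0.3,[0,0,0],0],
    [0.62,[0,0,0],0],
    [0.62,[0,0,0],0],
    [0.7,[0,0,0],0],
    [0.7,[0,0,0],0],
    [0.7,[0,0,15],0],
    [0.7,[0,0,30],0],
    [0.7,[0,0,35],0],
    [0.7,[0,0,40],0],
    [0.7,[0,0,0],0],
    [0.7,[0,0,0],0],
    [0.7,[0,0,0],0]
  ]
}}

```text
t: 14.05
tcp_pos: [0.469, 0.2613, 0.1414]
tool_rot: [-0.0, 0.78, 0.625, -0.0]
ft_force: [-0.3, 0.2, -0.7]
width: 0.701
```

```bash
python3 - <<'E'
from h import *
P,t=look('w8',0,0,None)
print(t[:2]+.095*np.array([-np.sin(t[2]),np.cos(t[2])]))
print(fit_house(P.reshape(-1,3),.044,.040,[.4706,.262],z0=.008,rad=.05))
print(fit_house(P.reshape(-1,3),.064,.038,[.563,.241],z0=.008,rad=.055))
E
```

```text
[0.469  0.2613 0.1414] 1.3514 [-0.3  0.2 -0.7] 0.701
plots(mid) [0.5635 0.2425 1.3491] 0.0104 whitez nan
[0.47086074 0.26342254]
(array([ 0.46972714,  0.26327191, -1.78981618,  0.00290015]), np.float64(0.47882784944744644), np.float64(0.2548983190612696), 5036)
(array([0.56347824, 0.24238576, 1.3522085 , 0.00297275]), np.float64(0.44988831523171174), np.float64(0.2677361991793482), 3854)
```

View pics/w8.png

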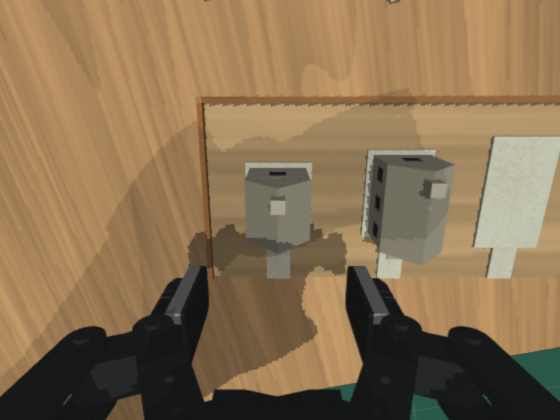

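Emit:
{"op": "servo_tool", "data": {
  "plan": [
    [0.8,[4.3,-34.1,4],-0.1229],
    [0.8,[4.3,-34.1,4],-0.1229],
    [0.8,[4.3,-34.1,4],-0.1229],
    [0.8,[4.3,-34.1,4],-0.1229],
    [0.8,[4.3,-34.1,4],-0.1229],
    [0.8,[4.3,-34.1,4],-0.1229],
    [0.8,[4.3,-34.1,4],-0.1229],
    [0.8,[4.3,-34.1,4],-0.1229],
    [0.8,[4.3,-34.1,4],-0.1229],
    [0.8,[4.3,-34.1,4],-0.1229],
    [0.8,[4.3,-34.1,4],-0.1229],
    [0.8,[4.3,-34.1,4],-0.1229],
    [0.8,[4.3,-34.1,4],-0.1229],
    [0.8,[4.3,-34.1,4],-0.1229],
    [0.8,[4.3,-34.1,0],-0.1229],
    [0.8,[4.3,-34.1,0],-0.1229],
    [0.8,[4.3,-34.1,0],-0.1229],
    [0.8,[0,0,0],0],
    [0.8,[0,0,0],0],
    [0.8,[0,0,0],0]
  ]
}}

```text
t: 15.77
tcp_pos: [0.5419, -0.3174, 0.1957]
tool_rot: [-0.001, 0.933, -0.361, -0.002]
ft_force: [-0.4, 0.3, -0.2]
width: 0.8
```

```bash
python3 - <<'E'
from h import *
o=telemetry.get_obs(); print(o['tcp_pos'],yang(o),o['joints'].round(2),abs(o['joint_vel']).max())
p,d,P=snap('wrist','w9')
print(fit_house(P.reshape(-1,3),.084,.038,[.542,-.319],rad=.065))
E
```

```text
[ 0.54192809 -0.31742091  0.19569984] -2.308562177408114 [ 0.04  0.89  0.85  1.62 -0.77  1.   -1.16] 0.026382905148154938
(array([ 0.54270496, -0.31783479, -0.73775014,  0.00280619]), np.float64(0.3395046052346839), np.float64(0.29538939008574777), 5418)
```

View pics/w9.png

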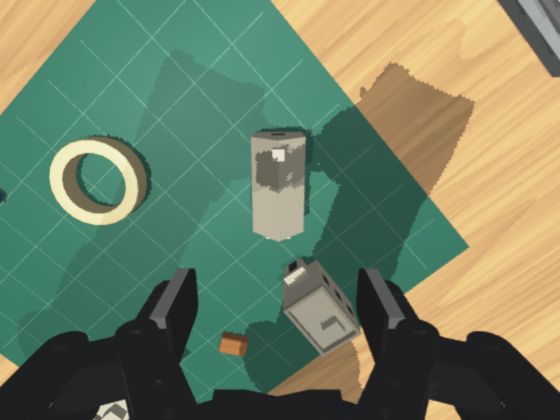

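Emit:
{"op": "servo_tool", "data": {
  "plan": [
    [0.8,[0,0,-36],0],
    [0.8,[0,0,-38],0],
    [0.8,[0,0,-38],0],
    [0.8,[0,0,-30],0],
    [0.8,[0,0,-20],0],
    [0.8,[0,0,-13],0],
    [0.8,[0,0,-7],0],
    [0.8,[0,0,0],0],
    [0.8,[0,0,0],0],
    [0.3,[0,0,0],0],
    [0.3,[0,0,0],0],
    [0.3,[0,0,0],0],
    [0.3,[0,0,0],0],
    [0.3,[0,0,0],0],
    [0.3,[0,0,0],0]
  ]
}}

```text
t: 17.07
tcp_pos: [0.5434, -0.319, 0.017]
tool_rot: [0.0, 0.933, -0.361, 0.001]
ft_force: [0.9, 0.9, 6.9]
width: 0.51
```

Emit:
{"op": "servo_tool", "data": {
  "plan": [
    [0.3,[0,0,20],0],
    [0.3,[0,0,40],0],
    [0.3,[0,0,40],0],
    [0.3,[6.65,31.7,0],0.1229],
    [0.3,[6.65,31.7,0],0.1229],
    [0.3,[6.65,31.7,0],0.1229],
    [0.3,[6.65,31.7,0],0.1229],
    [0.3,[6.65,31.7,0],0.1229],
    [0.3,[6.65,31.7,0],0.1229],
    [0.3,[6.65,31.7,0],0.1229],
    [0.3,[6.65,31.7,0],0.1229],
    [0.3,[6.65,31.7,0],0.1229],
    [0.3,[6.65,31.7,0],0.1229],
    [0.3,[6.65,31.7,0],0.1229],
    [0.3,[6.65,31.7,0],0.1229],
    [0.3,[6.65,31.7,0],0.1229],
    [0.3,[6.65,31.7,0],0.1229],
    [0.3,[6.65,31.7,0],0.1229],
    [0.3,[6.65,31.7,0],0.1229],
    [0.3,[6.65,31.7,0],0.1229]
  ]
}}

```text
t: 18.73
tcp_pos: [0.6555, 0.2218, 0.1157]
tool_rot: [0.0, 0.779, 0.628, -0.0]
ft_force: [0.3, 0.1, -0.8]
width: 0.508
```

Emit:
{"op": "servo_tool", "data": {
  "plan": [
    [0.3,[0,0,0],0],
    [0.3,[0,0,0],0],
    [0.3,[0,0,-20],0],
    [0.3,[0,0,-30],0],
    [0.3,[0,0,-25],0],
    [0.3,[0,0,-8],0],
    [0.3,[0,0,0],0],
    [0.3,[0,0,0],0],
    [0.3,[0,0,0],0],
    [0.3,[0,0,0],0]
  ]
}}

```text
t: 19.57
tcp_pos: [0.6572, 0.2204, 0.0347]
tool_rot: [0.001, 0.781, 0.625, 0.002]
ft_force: [-0.3, 0.4, -0.9]
width: 0.512
```

```bash
python3 - <<'E'
from h import *
P,t=look('w10',0,0,None)
print(t[:2]-.095*np.array([-np.sin(t[2]),np.cos(t[2])]))
for b in [(225,330,215,380)]:
    print(held_fit(P,.084,.038,[.656,.221,1.351],b,.012))
E
```

```text
[0.6572 0.2204 0.0347] 1.3504 [-0.3  0.4 -0.9] 0.512
plots(mid) [0.5634 0.2425 1.3517] 0.0095 whitez nan
[0.65616665 0.22180765]
(array([0.66718312, 0.21377397, 1.34278516, 0.0573698 ]), np.float64(4.213302863497789), 5751)
```

View pics/w10m.png

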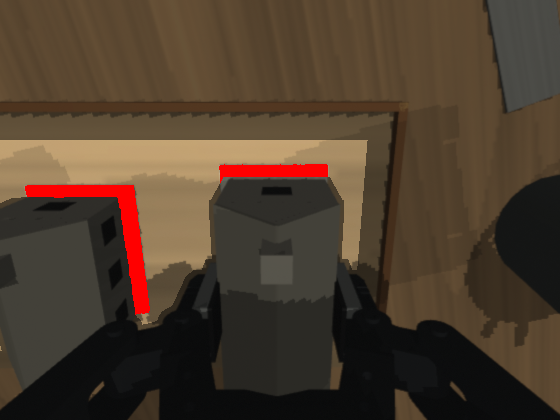

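```bash
python3 - <<'E'
from h import *
P=np.load('pics/w10.npz')['P']
for b in [(228,328,190,290),(222,334,182,370),(228,328,190,345)]:
    print(held_fit(P,.084,.038,[.657,.221,1.351],b,.022))
E
```

```text
(array([ 6.56923035e-01,  2.20986930e-01,  1.35097740e+00, -1.31944735e-03]), np.float64(0.2757372653994151), 9956)
(array([ 0.6569656 ,  0.22099674,  1.35193356, -0.00155942]), np.float64(0.23852731853820522), 5053)
(array([ 0.6569362 ,  0.22098542,  1.35106059, -0.00149983]), np.float64(0.24761363963840774), 5144)
```

Emit:
{"op": "servo_tool", "data": {
  "plan": [
    [0.3,[-0.7,0.8,-4],0],
    [0.3,[0,0,-3],0],
    [0.3,[0,0,-1],0],
    [0.3,[0,0,0],0],
    [0.3,[0,0,0],0],
    [0.3,[0,0,0],0]
  ]
}}

```text
t: 20.12
tcp_pos: [0.6549, 0.2216, 0.025]
tool_rot: [-0.0, 0.78, 0.625, 0.0]
ft_force: [-1.4, 0.6, 5.2]
width: 0.508
```

```bash
python3 - <<'E'
from h import *
P,t=look('w11',0,0,None)
print(t[:2]-.095*np.array([-np.sin(t[2]),np.cos(t[2])]))
for b in [(222,334,182,370),(228,328,190,345)]:
    print(held_fit(P,.084,.038,[.656,.221,1.351],b,.012))
E
```

```text
[0.6549 0.2216 0.025 ] 1.3511 [-1.4  0.6  5.2] 0.508
plots(mid) [0.5635 0.2426 1.3516] 0.0094 whitez nan
[0.65617642 0.22190575]
(array([ 6.54699237e-01,  2.22172573e-01,  1.35156007e+00, -1.15736156e-03]), np.float64(0.24022649985324096), 6514)
(array([ 6.54686349e-01,  2.22173915e-01,  1.35120328e+00, -1.11655818e-03]), np.float64(0.24392459476307798), 5006)
```

Emit:
{"op": "servo_tool", "data": {
  "plan": [
    [0.3,[1.4,-0.3,1.5],0],
    [0.3,[0,0,0],0],
    [0.3,[0,0,0],0],
    [0.3,[0,0,-0.7],0],
    [0.3,[0,0,-0.8],0],
    [0.3,[0,0,0],0],
    [0.3,[0,0,0],0]
  ]
}}

```text
t: 20.75
tcp_pos: [0.6564, 0.2206, 0.025]
tool_rot: [0.0, 0.78, 0.625, -0.0]
ft_force: [-1.1, -0.7, 4.9]
width: 0.51
```

```bash
python3 - <<'E'
from h import *
P,t=look('w12',0,0,None)
print(t[:2]-.095*np.array([-np.sin(t[2]),np.cos(t[2])]))
for b in [(222,334,182,370),(228,328,190,345)]:
    print(held_fit(P,.084,.038,[.656,.221,1.351],b,.012))
E
```

```text
[0.6564 0.2206 0.025 ] 1.3507 [-1.1 -0.7  4.9] 0.51
plots(mid) [0.5634 0.2425 1.3509] 0.0095 whitez nan
[0.65615852 0.22175501]
(array([ 6.56230382e-01,  2.21189310e-01,  1.35104199e+00, -1.16229234e-03]), np.float64(0.2428492038906132), 6508)
(array([ 6.56205158e-01,  2.21201276e-01,  1.35084766e+00, -1.11872650e-03]), np.float64(0.2516245259198308), 5002)
```

Within 0.6 mm. Release and rise. On the way up I'll shift back toward the short plot to correct its 1 mm offset if it is confirmed.

Emit:
{"op": "servo_tool", "data": {
  "plan": [
    [0.62,[0,0,0],0],
    [0.62,[0,0,0],0],
    [0.7,[0,0,0],0],
    [0.7,[0,0,0],0],
    [0.7,[0,0,15],0],
    [0.7,[0,0,30],0],
    [0.7,[0,0,35],0],
    [0.7,[0,0,40],0],
    [0.7,[-23,5.2,10],0],
    [0.7,[-23,5.2,10],0],
    [0.7,[-23,5.2,10],0],
    [0.7,[-23,5.2,10],0],
    [0.7,[0,0,0],0],
    [0.7,[0,0,0],0],
    [0.7,[0,0,0],0],
    [0.7,[0,0,0],0]
  ]
}}

```text
t: 22.13
tcp_pos: [0.5655, 0.241, 0.1848]
tool_rot: [0.001, 0.781, 0.625, 0.0]
ft_force: [0.3, 0.3, -0.0]
width: 0.7
```

```bash
python3 - <<'E'
from h import *
P,t=look('w13',0,0,None)
Q=P.reshape(-1,3)
for k,L,w,n in((-1,.084,.038,'long'),(0,.064,.038,'med'),(1,.044,.040,'short')):
    c=t[:2]+k*.095*np.array([-np.sin(t[2]),np.cos(t[2])])
    f=fit_house(Q,L,w,c,z0=.008,rad=.053)
    print(n,c.round(4),f[0].round(4),f[2].round(2),'d mm',((f[0][:2]-c)*1000).round(1))
E
```

```text
[0.5655 0.241  0.1848] 1.3499 [ 0.3  0.3 -0. ] 0.7
plots(mid) [0.5633 0.2425 1.3507] 0.0074 whitez nan
long [0.656  0.2218] [ 0.6562  0.2211 -1.7898  0.0029] 0.28 d mm [ 0.3 -0.7]
med [0.5633 0.2425] [0.5635 0.2424 1.3501 0.0028] 0.29 d mm [ 0.3 -0.1]
short [0.4705 0.2633] [0.4698 0.2633 1.3493 0.0029] 0.27 d mm [-0.8 -0. ]
```

View pics/w13.png

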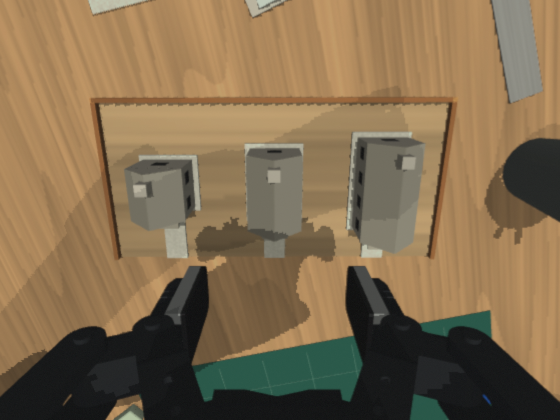

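All three houses stand within 0.8 mm of their plot centres in the wrist view. I'll back off and check with the fixed cameras.

Emit:
{"op": "servo_tool", "data": {
  "plan": [
    [0.7,[-10,-25,10],0],
    [0.7,[-10,-25,10],0],
    [0.7,[-10,-25,10],0],
    [0.7,[-10,-25,0],0],
    [0.7,[-10,-25,0],0],
    [0.7,[-10,-25,0],0],
    [0.7,[-10,-25,0],0],
    [0.7,[-10,-25,0],0],
    [0.7,[0,-30,0],0],
    [0.7,[0,-30,0],0],
    [0.7,[0,-30,0],0],
    [0.7,[0,0,0],0],
    [0.7,[0,0,0],0],
    [0.7,[0,0,0],0]
  ]
}}

```text
t: 23.35
tcp_pos: [0.4847, -0.0483, 0.2143]
tool_rot: [-0.0, 0.781, 0.625, 0.0]
ft_force: [0.5, 0.3, 0.2]
width: 0.701
```

```bash
python3 - <<'E'
from h import *
p,d,Pt=snap('top','t14'); p,d,Ps=snap('scene','s14')
t=np.array([.5630,.2409,1.3515])
for k,L,w,n in((-1,.084,.038,'long'),(0,.064,.038,'med'),(1,.044,.040,'short')):
    c=t[:2]+k*.095*np.array([-np.sin(t[2]),np.cos(t[2])])
    for q,P in(('top',Pt),('scene',Ps)):
        f=fit_house(P.reshape(-1,3),L,w,c,z0=.008,rad=.053); print(n,q,c.round(4),f[0].round(4),f[2].round(2),f[3],'d',((f[0][:2]-c)*1000).round(1))
E
```

```text
long top [0.6557 0.2202] [0.6567 0.22   1.3604 0.0017] 0.69 1070 d [ 0.9 -0.2]
long scene [0.6557 0.2202] [0.6541 0.2211 1.3474 0.0021] 0.87 1156 d [-1.7  0.9]
med top [0.563  0.2409] [ 0.564   0.2404 -1.7271  0.0045] 0.91 55 d [ 1.  -0.5]
med scene [0.563  0.2409] [0.5619 0.2422 1.3546 0.0021] 0.89 881 d [-1.1  1.3]
short top [0.4703 0.2616] [0.4703 0.2616 0.     0.    ] nan 0 d [0. 0.]
short scene [0.4703 0.2616] [0.468  0.263  1.3448 0.0027] 0.97 658 d [-2.3  1.4]h.py:43: RuntimeWarning: invalid value encountered in scalar divide
  return t,best.cost/len(Q),np.median(np.abs(best.fun)),len(Q)
  return _methods._mean(a, axis=axis, dtype=dtype,
  ret = ret.dtype.type(ret / rcount)
```

View pics/t14.png

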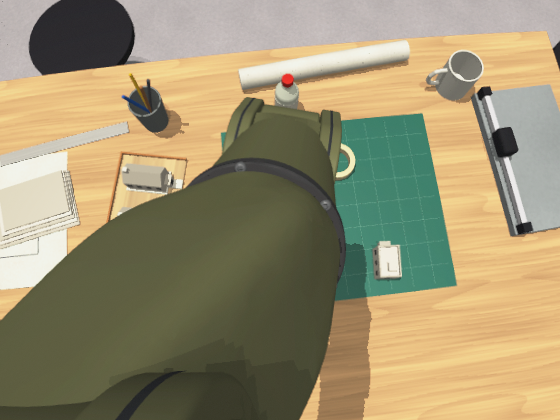

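View pics/s14.png

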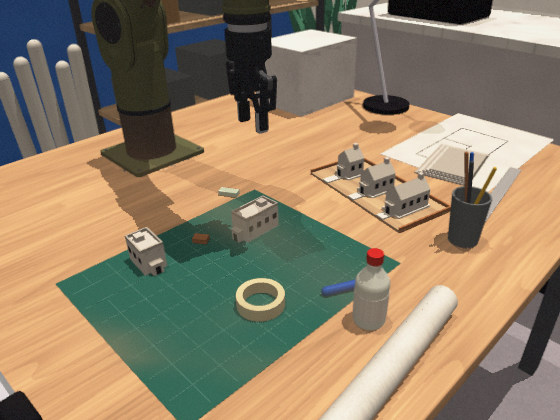

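In the scene view the three houses stand in the tray with porches toward the front, and both flat-roofed buildings are where they were. The scene camera's fits sit about 1–2 mm from the top camera's, the same bias it showed at the start, so this agrees with the wrist check. Handing in.

```bash
python3 -c "
from bench import workorder
print(workorder.hand_in())"
```

```text
the job is handed in; nothing more can be done
None
```

The three gabled houses now stand upright on the plots of their own length, porches on the paths facing the tray's open front. The job was handed in at about 23 s of the 83 s allowed. I placed medium first, then short, then long, and did not touch the two flat-roofed buildings.

**Wrist camera, after release:** all three are close to centre and lined up with their plots.

| House | Offset from plot centre (x, y) | Rotation error |
|---|---|---|
| long | 0.3, −0.7 mm | about 0.001 rad |
| medium | 0.3, −0.1 mm | about 0.001 rad |
| short | −0.8, 0.0 mm | about 0.001 rad |

**Checks that disagreed or fell short:**
- **Scene camera:** it put the houses 1.7 to 2.7 mm from the plot centres I had measured with the top camera. It was off from the top camera in much the same way before I moved anything, so I took this as calibration error.
- **Top camera:** the arm blocked its last view of the medium and short houses. It saw only the long one, about 1 mm from centre and 0.009 rad off.
- **Porch direction:** the last wrist fit alone could not tell front from back for the long house. The chimney and porch positions in the pictures show it faces the right way.

The highest force I read was about 17 N, while setting down the short house.

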